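# Open the order case and present the square jar

## Robot

A 6-joint arm with a two-finger parallel gripper is mounted at the origin on the work surface. World frame = base frame: x ahead of the robot, y to its left, z up, the work surface at z = 0. Lengths are in m, angles in degrees, forces in N, time in s.
With the tool pointing down it reaches from about 0.35 to 0.875 m from the base axis. Payload 4.2 kg.
Tool frame: the origin (TCP) lies at the very end of the fingers, on their centre line; the grasp point (between the pads) lies 19 mm behind it; z points along the fingers, x is the direction in which the jaws open and shut, and the axes are right-handed (so a half turn about z gives the same grasp; the last joint's range is limited). The gripper opens to 87 mm and grips with 3 to 60 N. Pads are 19 mm wide; open, the fingers measure 117 mm over their backs; the gripper's body (75 mm by 190 mm) begins 51 mm behind the grasp point.
Start: joints at [-55.141, 22.042, 0.453, 0, -68.411, -14.817], TCP at [0.214, -0.587, 0.223] pointing down, gripper open.
Joint ranges: [-179.83, 179.83], [-69.29, 118.12], [-61.27, 80.66], [-181.25, 117.63], [-171.15, -9.14], [-177.46, 177.46]. Speed limits (degrees/s): [159.86, 159.86, 180, 180, 180, 180].

## Interface

Orientations are given as a 3x3 rotation matrix whose columns are the frame's x, y, z axes.
In Python, from station import r gives the robot as it stands.
- The arm moves only by the tool move_arm, never from a script. Its argument "series" is a list that holds one entry, the list of rows, each a list of 7 numbers: the shift along the tool's x, y, z in cm, then the turn, a rotation vector about the tool's x, y, z in degrees, then the opening, from -1 (shut) to 1 (fully open). In form: [[[dx, dy, dz, wx, wy, wz, fingers], ...]]. A call has 1 to 12 rows; each row shifts and turns the commanded pose from where the row before left it, along the tool's axes as they then stand; what a row does not reach is not made up. A row lasts 1/8 s, in which the tool goes at most 62.5 mm and 10.7 degrees, less where a joint would pass 70% of its speed; a pose out of reach is approached as far as the arm can. A call is refused whole if a number of a shift passes 6.25 or a number of a turn 10.7, either way. A call with a gripper value outside its range is refused whole. The fingers move at their own pace and stop on an object; the grip force is fixed at half the most. Time passes only in rows, so rows that do not move let the fingers close. It gives the time, the measured TCP pose, the force and the opening at its end, in the units of the state.
- r.sense(): the state, without advancing time (a new reading comes with each control period).
- r.capture(name): name is "scene" or "side" or "wrist"; returns a dict with "color" (400x640x3 uint8, blue, green, red), "fx", "fy", "cx", "cy" (pixels), "rvec" (rotation vector, rad) and "tvec" (3), from world to camera coordinates, as OpenCV has them; the wrist camera has in their place "tool_from_camera" (4x4, takes a point from camera to tool coordinates, whose origin is the TCP and whose axes are the tool frame's). Camera axes: x right, y down, z forward; pixel columns grow to the right and rows downward; lengths in m; the calibration is good to about 2 mm. A picture is of the moment at which its call begins: read the wrist's pose just before it. There is no depth.
- r.finish_job(): hands the job in, once; it reports no verdict.
The state is a dict: "time_s": time; "joints": joint angles; "joint_velocities": joint speeds; "effort": joint torques, N m; "tcp_pos": TCP position; "ee_rot": TCP orientation; "wrist_force": force on the tool from outside, world axes, zero at the start; "moment": the same for the moment, N m; "gripper_width": opening from 0.0 (shut) to 1.0 (fully open).
Only numpy, scipy, OpenCV 4.12 (cv2) and the standard library are available. Lean on these libraries where they do the work, as an engineer would, in place of code of your own. Each camera call takes 0.05 s, during which the arm holds its last target.

## Task

We are filling an order: first lift the order case's lid all the way back until it rests open on its stop, so the parts can go in. Then turn the parts carousel until the one square jar stands directly over the pointer tab on the carousel's foot, and keep hold of the carousel there with the gripper so that I can take off the jar's cap: finish while still holding it firmly and still, with the lid still open. Leave everything else on the bench where it is.

Things in the scene. Friction and masses are not known exactly. Their poses are not given: they have to be found in the camera images.
- case: Grey plastic order case, an open box 170 (x) x 200 (y) x 90 mm high with a lid on top, fixed to the bench. Origin: centre of its underside; its +x points from the front (handle side, towards the robot) to the hinge side, +z up. It stands on the left or the right of the bench, turned by up to 0.3 rad.
- case_lid (a joint): Hinge of the case's lid, rad: 0 closed, 1.9 fully open on its stop (leaning back past upright). The lid weighs about 0.2 kg and moves freely: it falls shut when let go below about 1.3 rad, falls open onto its stop beyond 1.6 rad.
- case_lid_handle (a point): Middle of the steel bar handle on the lid's top: a round bar 9 mm thick, 100 mm long, parallel to the hinge (case y), on two end posts. The bar's axis is 48 mm above the lid's underside and 40 mm above its top face, 135 mm from the hinge line measured along the lid. Closed, it lies about 138.5 mm above the bench, 50 mm towards the robot side (case x = -50 mm) of the case's centre.
- case_lid_hinge (a point): Middle of the lid's hinge line, at the upper far edge of the case (case x = +85 mm, 90.5 mm above the bench). The hinge line runs along case y. The lid is 8 mm thick; its underside starts at the hinge.
- carousel_base: Foot of the parts carousel, a dark steel disc of radius 125 mm, 18 mm high, fixed to the bench. Origin: centre of its underside, on the turning axis, which is vertical. Its front, its own -x direction, is marked by the pointer tab; the front is turned up to 0.4 rad either way from facing the robot's side of the bench.
- pointer (a point): The pointer tab: a bare steel tab 26 mm wide, 9 mm high, lying on the bench in front of the foot; its point is about 180 mm from the turning axis, this point 165 mm from it.
- carousel: The turntable: wooden disc of radius 120 mm, top 32 mm above the bench, carrying six fixed white jars with metal caps evenly spaced 85 mm from the axis: five round (54 mm across, 94 mm above the bench), one square. Origin: on the axis, 20 mm above the bench; its +x points to the square jar. Turns either way without end, light friction (0.02 N m), stays where left.
- square_jar (a point): Middle of the cap's top of the square jar: body 58 x 58 mm, square cap 50 x 50 mm, the tallest jar, cap 138 mm above the bench, 85 mm from the turning axis. It starts 1 rad or more away from the pointer.
- carousel_handle (a point): Middle of the black bar handle on a steel post in the turntable's centre, on the turning axis, 174 mm above the bench. The bar is 75 mm long, 16 mm thick, 34 mm high (157 to 191 mm above the bench), clear above all jars, and lies along the line from the axis to the square jar (turntable x).
- tape_roll: Bystander: cardboard ring 84 mm across, 30 mm high, between case and carousel. Origin under its centre.
- spare_box: Bystander: small cardboard box 90 x 70 x 50 mm. Origin under its centre.
- bearing_box: Bystander: white paper box 110 x 80 x 60 mm at the back. Origin under its centre.
- screwdriver: Bystander: screwdriver lying at the left.
- carton: Bystander: carton 100 x 140 x 80 mm high at the back. Origin under its centre.
- wrench: Bystander: wrench lying at the right.
- pen_cup: Bystander: steel cup 70 mm across, 90 mm high, at the right. Origin under its centre.

How it is judged:
By the outcome, as a careful person would: the job done as asked, in the order asked, and still so for the second after the job is handed in, while the arm keeps its last pose, push and grip.
It also fails if it takes over 72 s, if anything falls off the work surface, if the arm or the gripper's body presses on something with over 40 N, if the wrist force passes 120 N, or if a joint passes its speed limit or range.

## Working session

There is one attempt and no reset: what is moved stays moved. The work goes in short steps, Python scripts to look and compute and a tool call to move; the robot and the scene stay as the last step left them, time stands still between calls to the robot, and variables do not carry over. Pictures are saved under pics/ and viewed, and the job is handed in when it is done.

Besides the shell and the picture viewer there is one more tool, called after "Call:" as name([rows], argument=value, ...), one row to a line, values as JSON. move_arm: Moves the arm, as the interface text tells. Its arguments: {"type":"object","properties":{"series":{"type":"array","items":{"type":"array","items":{"type":"array","items":{"type":"number"}}}}},"required":["series"]}

```bash
ls; mkdir -p pics
python3 - <<'E'
from station import r
import cv2
s=r.sense();print(s)
for n in("scene","side"):
    c=r.capture(n);cv2.imwrite(f"pics/{n}0.png",c["color"]);print(n,c["fx"],c["fy"],c["cx"],c["cy"],c["rvec"],c["tvec"])
E
```

```text
pics
{'time_s': 0.0, 'joints': array([-5.51420742e+01,  2.20918479e+01,  3.78910317e-01, -2.79862008e-02,
       -6.84122354e+01, -1.48179857e+01]), 'joint_velocities': array([-0.04096118, -0.04796817, -0.01608198,  0.03152784,  0.09032529,
        0.12517792]), 'effort': array([ 1.05231728e-03, -3.90664601e+01,  1.87409109e+01,  4.21974286e+00,
        1.11695181e-02, -1.83829734e-04]), 'tcp_pos': array([ 0.21398713, -0.58657411,  0.22144483]), 'ee_rot': array([[-3.42504827e-01,  9.39515661e-01, -8.75920793e-04],
       [ 9.39513427e-01,  3.42505926e-01,  2.05224089e-03],
       [ 2.22812052e-03, -1.20036934e-04, -9.99997511e-01]]), 'wrist_force': array([ 0.75625684, -0.48171189,  0.47005493]), 'moment': array([ 0.07942749, -0.00628116,  0.01449536]), 'gripper_width': 0.9983759990383071}
scene 421.3631383662727 421.3631383662727 320.8859058347844 197.8452556792405 [ 2.16052781  1.51821619 -0.46551477] [-0.16259745 -0.37641649  1.65004043]
side 470.1884836599173 470.1884836599173 310.8909171973102 193.85467656692202 [ 0.6237343  -2.60780893  1.22123678] [0.52230772 0.24769095 1.06190271]
```

View pics/scene0.png

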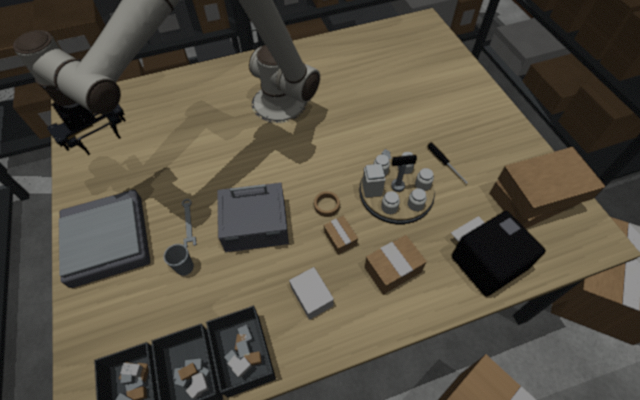

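View pics/side0.png

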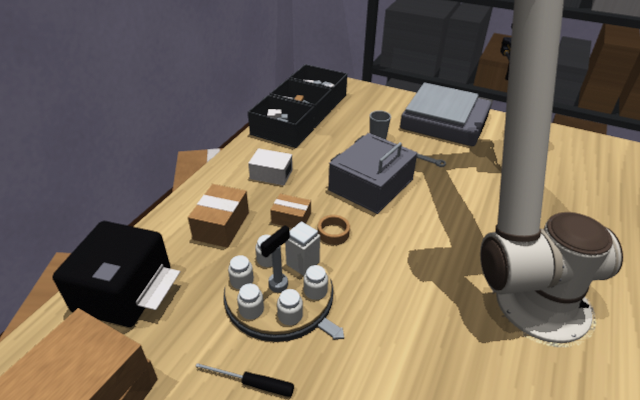

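The case is at about (252,215) in the scene view and (372,170) in the side view. The carousel is at (398,190) and (280,290), and the pointer tab shows in the side view at about (332,328). I'll enlarge both.

Run:
```python
import cv2
a=cv2.imread("pics/scene0.png");b=cv2.imread("pics/side0.png")
def crop(im,x,y,w,h,k,n): cv2.imwrite(f"pics/{n}.png",cv2.resize(im[y:y+h,x:x+w],None,fx=k,fy=k,interpolation=cv2.INTER_CUBIC))
crop(a,210,170,90,90,6,"c1");crop(b,320,120,110,95,6,"c2");crop(b,215,210,140,140,4.25,"c3");crop(a,350,140,95,90,6,"c4")
```

```text
(no output)
```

View pics/c1.png

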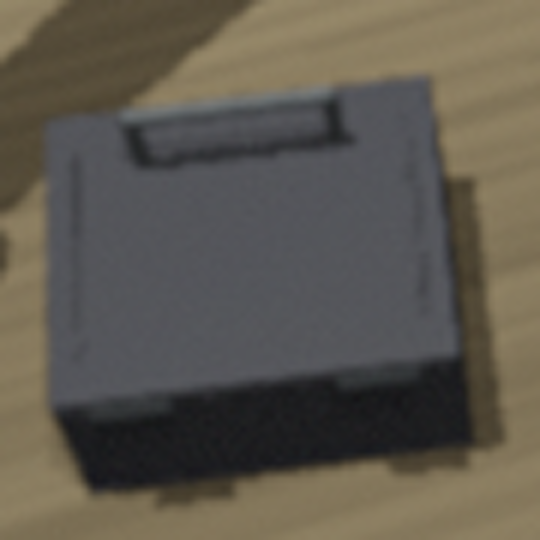

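View pics/c2.png

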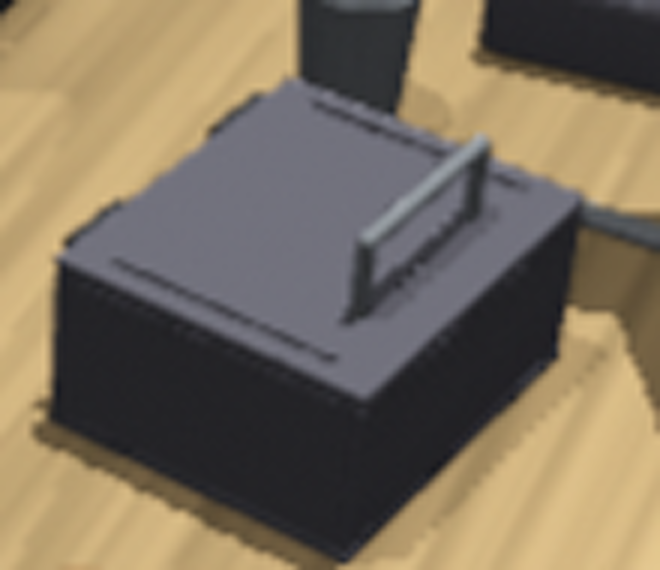

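View pics/c3.png

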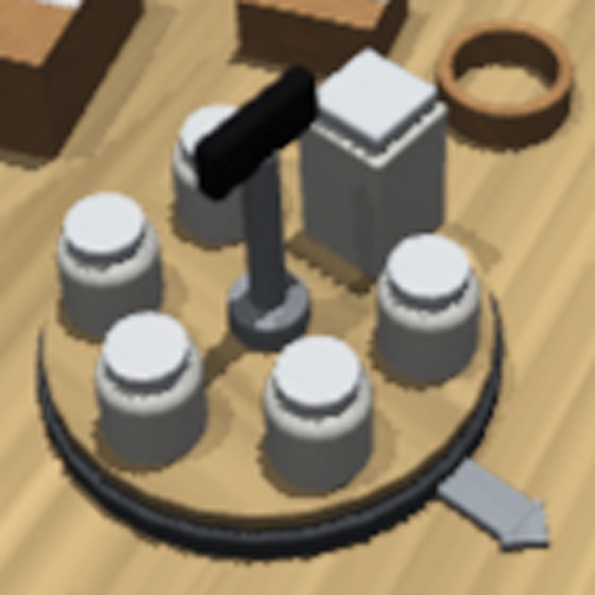

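View pics/c4.png

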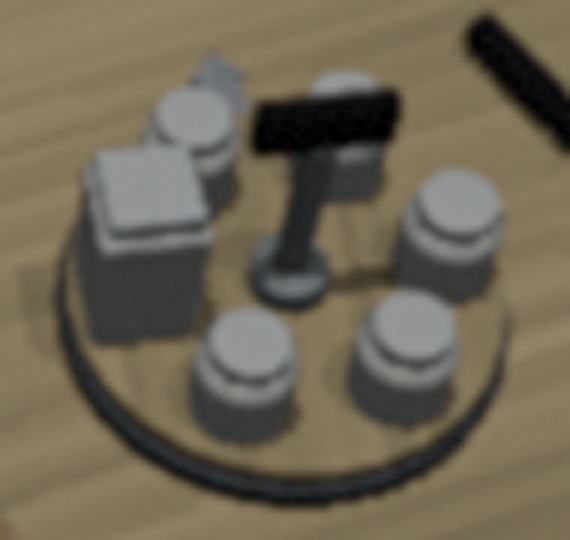

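```bash
cat > h.py <<'E'
import numpy as np,cv2
from scipy.optimize import least_squares
CAM={"scene":(421.363138,320.8859,197.84526,[2.16052781,1.51821619,-.46551477],[-.16259745,-.37641649,1.65004043]),
"side":(470.18848,310.89092,193.85468,[.6237343,-2.60780893,1.22123678],[.52230772,.24769095,1.06190271])}
def proj(n,P):
    f,cx,cy,rv,t=CAM[n]
    return cv2.projectPoints(np.array(P,float).reshape(-1,1,3),np.array(rv),np.array(t),np.array([[f,0,cx],[0,f,cy],[0,0,1]]),None)[0].reshape(-1,2)
def place(p,L):
    c,s=np.cos(p[2]),np.sin(p[2]);L=np.array(L,float)
    return np.c_[p[0]+c*L[:,0]-s*L[:,1],p[1]+s*L[:,0]+c*L[:,1],L[:,2]]
E
cat > fit.py <<'E'
from h import *
cs=[(-.085,-.1,.0985),(-.085,.1,.0985),(.085,.1,.0985),(.085,-.1,.0985),(-.05,-.05,.1385),(-.05,.05,.1385)]
sc=np.array([(48,122),(430,80),(462,358),(52,405),(122,113),(336,95)])/6+[210,170]
si=np.array([(580,200),(368,400),(60,258),(290,80),(485,145),(364,240)])/6+[320,120]
res=lambda p:np.r_[(proj("scene",place(p,cs))-sc).ravel(),(proj("side",place(p,cs))-si).ravel()]
q=least_squares(res,[.6,-.2,0],loss='soft_l1');print("case",q.x,q.fun.reshape(-1,2).round(1).tolist())
a=np.pi/3
J=lambda k:(.085*np.cos(k*a),.085*np.sin(k*a),.094)
kS=[(0,0,.174),(.085,0,.138)]
# order clockwise/ccw decided by residual
best=None
sjar=np.array([(430,265),(317,370),(147,343),(105,225),(215,130)])/4.25+[215,210]
cjar=np.array([(193,117),(345,90),(458,203),(413,320),(250,343)])/6+[350,140]
S0=np.array([(257,133),(380,95)])/4.25+[215,210]
C0=np.array([(327,120),(150,188)])/6+[350,140]
tipS=np.array([(547,543)])/4.25+[215,210];tipC=np.array([(213,57)])/6+[350,140]
def res2(p):
    jar=[J(k) for k in (-1,-2,-3,-4,-5)]
    L=place(p,kS+jar); T=place([p[0],p[1],p[3]],[(-.18,0,.008)])
    w=np.array([1]*6+[.3])[:,None]
    wc=np.array([1,1,1,.3,1,1,1])[:,None]
    return np.r_[((proj("side",L)-np.r_[S0,sjar])*w).ravel(),((proj("scene",L)-np.r_[C0,cjar])*wc).ravel(),(proj("side",T)-tipS).ravel(),(proj("scene",T)-tipC).ravel()]
for t0 in np.arange(-3,3.2,.5):
    q=least_squares(res2,[.6,.3,t0,0],loss='soft_l1')
    if best is None or q.cost<best.cost: best=q
print("car",best.x,best.cost,best.fun.reshape(-1,2).round(1).tolist())
E
python3 fit.py
```

```text
case [ 0.50191481 -0.22702016 -0.20226368] [[-0.3, -1.3], [0.2, -2.1], [0.0, -1.3], [-0.6, -0.3], [1.3, 0.2], [-0.9, -0.8], [1.0, -1.2], [-0.8, -0.3], [-1.7, -0.5], [-0.6, -1.2], [-1.0, -0.4], [0.1, 0.3]]
car [ 0.5420522   0.24703581  4.48646503 -0.22468443] 6.979431166949193 [[0.2, -0.1], [-1.7, -0.9], [-0.1, -0.0], [0.1, -0.1], [-0.3, 0.5], [-0.2, -0.9], [0.3, 0.0], [-0.6, -0.5], [-0.2, -1.8], [0.1, -1.1], [0.1, 0.2], [0.0, -1.4], [-0.0, -0.3], [-0.1, -1.3], [-1.6, -1.5], [0.0, -0.6]]
```

```bash
cat >> h.py <<'E'
from scipy.spatial.transform import Rotation as R
def down(yaw,tilt=0,axis=None):
    "tool x at yaw (rad), z down"
    x=np.array([np.cos(yaw),np.sin(yaw),0]);z=np.array([0,0,-1.]);return np.c_[x,np.cross(z,x),z]
def run(p,Rm,rows):
    p=np.array(p,float);Rm=np.array(Rm)
    for w in rows:
        p=p+Rm@np.array(w[:3])/100;Rm=Rm@R.from_rotvec(np.radians(w[3:6])).as_matrix()
    return p,Rm
def plan(p0,R0,p1,R1,n):
    w=R.from_matrix(R0.T@R1).as_rotvec()/n;D=R.from_rotvec(w).as_matrix()
    M=sum(np.linalg.matrix_power(D,i) for i in range(n))
    d=np.linalg.solve(M,R0.T@(np.array(p1)-p0))
    return np.r_[d*100,np.degrees(w)].round(2)
E
python3 - <<'E'
from h import *
from station import r
s=r.sense();print(plan(s["tcp_pos"],s["ee_rot"],[.44,-.214,.30],down(np.pi-.202),10))
E
```

```text
[ 0.98  4.44 -0.78  0.01 -0.01 -5.84]
```

Call:
move_arm([
  [[1.0,4.4,-0.8,0,0,-5.8,1],[1.0,4.4,-0.8,0,0,-5.8,1],[1.0,4.4,-0.8,0,0,-5.8,1],[1.0,4.4,-0.8,0,0,-5.8,1],[1.0,4.4,-0.8,0,0,-5.8,1],[1.0,4.4,-0.8,0,0,-5.8,1],[1.0,4.4,-0.8,0,0,-5.8,0.5],[1.0,4.4,-0.8,0,0,-5.8,0],[1.0,4.4,-0.8,0,0,-5.8,0],[1.0,4.4,-0.8,0,0,-5.8,0],[0,0,0,0,0,0,0],[0,0,0,0,0,0,0]],
])

```text
time_s: 1.6
tcp_pos: [0.4371, -0.2166, 0.3022]
ee_rot: [[-0.978, 0.207, -0.001], [0.207, 0.978, 0.0], [0.001, 0.0, -1.0]]
wrist_force: [0.3, -0.0, -0.9]
gripper_width: 0.514
```

```bash
cat > w.py <<'E'
from h import *
from station import r
import sys,pickle
s=r.sense();c=r.capture("wrist")
print(s["time_s"],s["tcp_pos"].round(4),s["ee_rot"].round(3).tolist(),s["joints"].round(1),s["gripper_width"],s["wrist_force"].round(1))
pickle.dump((s,c),open(f"pics/{sys.argv[1]}.pkl","wb"))
print(c["fx"],c["cx"],c["cy"],c["tool_from_camera"].round(3).tolist())
cv2.imwrite(f"pics/{sys.argv[1]}.png",c["color"])
E
python3 w.py w1
```

```text
1.6 [ 0.4371 -0.2166  0.3022] [[-0.978, 0.207, -0.001], [0.207, 0.978, 0.0], [0.001, 0.0, -1.0]] [ -7.2   5.6 -10.1  -0.  -74.3  -4.7] 0.5135245261773927 [ 0.3 -0.  -0.9]
317.0348110266948 319.73049496191936 200.10087857412913 [[1.0, -0.001, -0.001, -0.0], [0.001, 0.964, 0.267, -0.072], [0.0, -0.267, 0.964, -0.163], [0.0, 0.0, 0.0, 1.0]]
```

View pics/w1.png

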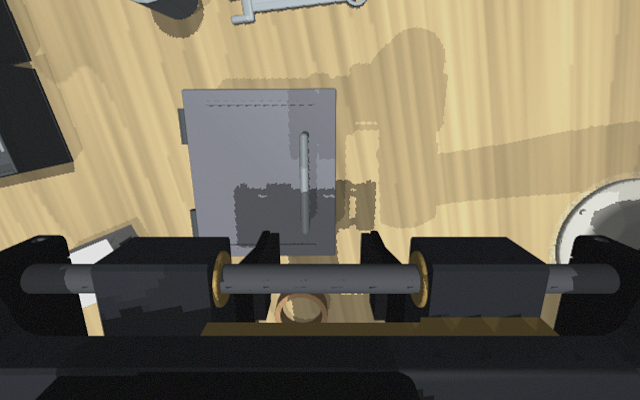

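The bar shows at (305,134) to (305,233), and the lid corners at (182,89), (334,89) and (338,255). I'll project these to world.

```bash
cat >> h.py <<'E'
import pickle
def ray(name,uv,z):
    s,c=pickle.load(open(f"pics/{name}.pkl","rb"))
    T=c["tool_from_camera"];out=[]
    for (u,v) in uv:
        d=np.array([(u-c["cx"])/c["fx"],(v-c["cy"])/c["fy"],1])
        o=s["ee_rot"]@T[:3,3]+s["tcp_pos"];dw=s["ee_rot"]@T[:3,:3]@d
        out.append(o+dw*(z-o[2])/dw[2])
    return np.array(out)
E
python3 - <<'E'
from h import *
i=cv2.imread("pics/w1.png")[80:270,170:350];cv2.imwrite("pics/w1c.png",cv2.resize(i,None,fx=3,fy=3,interpolation=cv2.INTER_CUBIC))
b=ray("w1",[(305,134),(305,233)],.1385);print(b,b.mean(0),np.arctan2(*(b[0]-b[1])[[1,0]])+np.pi/2)
l=ray("w1",[(182,89),(334,89),(338,255)],.0985);print(l,place([.5019,-.227,-.2023],[(.085,-.1,.0985),(-.085,-.1,.0985),(-.085,.1,.0985),(-.05,0,.1385)]))
e=l[0]-l[1];print(np.arctan2(e[1],e[0]));e=l[1]-l[2];print(np.arctan2(e[1],e[0])+np.pi/2)
E
```

```text
[[ 0.44152    -0.26933508  0.1385    ]
 [ 0.46511397 -0.16497554  0.1385    ]] [ 0.45331698 -0.21715531  0.1385    ] -0.22234556191124755
[[ 0.56480394 -0.3423181   0.0985    ]
 [ 0.40214224 -0.3076662   0.0985    ]
 [ 0.43614419 -0.11241443  0.0985    ]] [[ 0.5650743  -0.34203916  0.0985    ]
 [ 0.39854111 -0.30788225  0.0985    ]
 [ 0.4387257  -0.11196084  0.0985    ]
 [ 0.45291965 -0.21695385  0.1385    ]]
-0.20989289918474097
-0.1724151291468654
```

View pics/w1c.png

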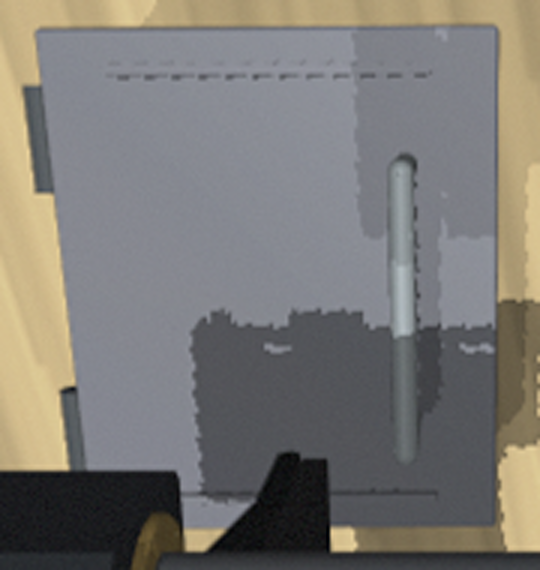

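Run:
```python
from h import *
from station import r
s=r.sense();print(plan(s["tcp_pos"],s["ee_rot"],[.4531,-.217,.1195],down(np.pi-.205),9))
```

```text
[-0.18  0.04  2.03 -0.   -0.01 -0.03]
```

Call:
move_arm([
  [[-0.18,0.04,2.03,0,0,0,0],[-0.18,0.04,2.03,0,0,0,0],[-0.18,0.04,2.03,0,0,0,0],[-0.18,0.04,2.03,0,0,0,0],[-0.18,0.04,2.03,0,0,0,0],[-0.18,0.04,2.03,0,0,0,0],[-0.18,0.04,2.03,0,0,0,0],[-0.18,0.04,2.03,0,0,0,0],[-0.18,0.04,2.03,0,0,0,0],[0,0,0,0,0,0,0],[0,0,0,0,0,0,0]],
])

```text
time_s: 3.02
tcp_pos: [0.4541, -0.2173, 0.1202]
ee_rot: [[-0.978, 0.208, 0.0], [0.208, 0.978, -0.0], [-0.0, -0.0, -1.0]]
wrist_force: [0.6, -0.1, 0.6]
gripper_width: 0.495
```

```bash
python3 w.py w2
```

```text
3.025 [ 0.4541 -0.2173  0.1202] [[-0.978, 0.208, 0.0], [0.208, 0.978, -0.0], [-0.0, -0.0, -1.0]] [ -7.1  16.3 -24.6   0.  -49.1  -5. ] 0.4952835746493238 [ 0.6 -0.1  0.6]
317.0348110266948 319.73049496191936 200.10087857412913 [[1.0, -0.001, -0.001, -0.0], [0.001, 0.964, 0.267, -0.072], [0.0, -0.267, 0.964, -0.163], [0.0, 0.0, 0.0, 1.0]]
```

View pics/w2.png

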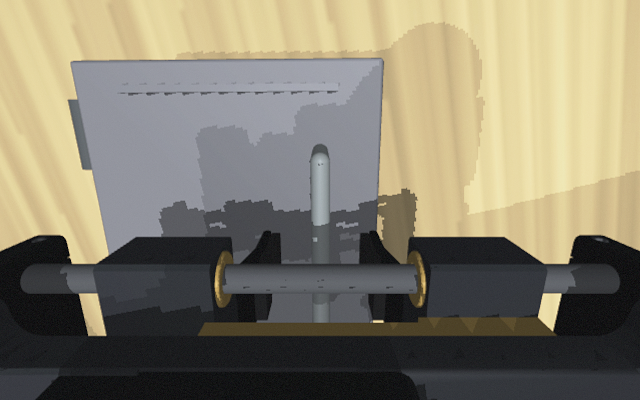

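Call:
move_arm([
  [[0,0,0,0,0,0,-1],[0,0,0,0,0,0,-1],[0,0,0,0,0,0,-1],[0,0,0,0,0,0,-1],[0,0,0,0,0,0,-1],[0,0,0,0,0,0,-1]],
])

```text
time_s: 3.82
tcp_pos: [0.4539, -0.2165, 0.1199]
ee_rot: [[-0.978, 0.207, 0.0], [0.207, 0.978, -0.0], [-0.0, 0.0, -1.0]]
wrist_force: [-0.2, 0.6, 0.4]
gripper_width: 0.092
```

```bash
cat > arc.py <<'E'
from h import *
def pose(th,k=.3):
    # case-frame x,z of TCP, tilt (deg)
    a=np.radians(160.43-th);b=.1433*np.array([np.cos(a),np.sin(a)])
    t=k*th;tr=np.radians(t);return b+.019*np.array([-np.sin(tr),-np.cos(tr)]),t
def rows(ths):
    out=[]
    for t0,t1 in zip(ths[:-1],ths[1:]):
        p0,a0=pose(t0);p1,a1=pose(t1);d=p1-p0;a=np.radians(a0)
        X=np.array([-np.cos(a),np.sin(a)]);Z=np.array([-np.sin(a),-np.cos(a)])
        out.append([round(100*d@X,2),0,round(100*d@Z,2),0,round(a1-a0,1),0,-1])
    return out
E
python3 - <<'E'
from arc import *
th=np.r_[0,1,np.linspace(3,102,34)]
rs=rows(th)
for i in range(0,len(rs),12):print(rs[i:i+12],th[min(i+12,len(rs))])
E
```

```text
[[np.float64(-0.08), 0, np.float64(-0.23), 0, np.float64(0.3), 0, -1], [np.float64(-0.16), 0, np.float64(-0.47), 0, np.float64(0.6), 0, -1], [np.float64(-0.27), 0, np.float64(-0.69), 0, np.float64(0.9), 0, -1], [np.float64(-0.29), 0, np.float64(-0.68), 0, np.float64(0.9), 0, -1], [np.float64(-0.32), 0, np.float64(-0.67), 0, np.float64(0.9), 0, -1], [np.float64(-0.34), 0, np.float64(-0.65), 0, np.float64(0.9), 0, -1], [np.float64(-0.36), 0, np.float64(-0.64), 0, np.float64(0.9), 0, -1], [np.float64(-0.39), 0, np.float64(-0.62), 0, np.float64(0.9), 0, -1], [np.float64(-0.41), 0, np.float64(-0.61), 0, np.float64(0.9), 0, -1], [np.float64(-0.43), 0, np.float64(-0.59), 0, np.float64(0.9), 0, -1], [np.float64(-0.45), 0, np.float64(-0.58), 0, np.float64(0.9), 0, -1], [np.float64(-0.47), 0, np.float64(-0.56), 0, np.float64(0.9), 0, -1]] 33.0
[[np.float64(-0.49), 0, np.float64(-0.54), 0, np.float64(0.9), 0, -1], [np.float64(-0.51), 0, np.float64(-0.52), 0, np.float64(0.9), 0, -1], [np.float64(-0.53), 0, np.float64(-0.5), 0, np.float64(0.9), 0, -1], [np.float64(-0.55), 0, np.float64(-0.48), 0,
[... 662 characters left out ...]
np.float64(-0.68), 0, np.float64(-0.24), 0, np.float64(0.9), 0, -1], [np.float64(-0.69), 0, np.float64(-0.21), 0, np.float64(0.9), 0, -1], [np.float64(-0.7), 0, np.float64(-0.19), 0, np.float64(0.9), 0, -1], [np.float64(-0.7), 0, np.float64(-0.16), 0, np.float64(0.9), 0, -1], [np.float64(-0.71), 0, np.float64(-0.13), 0, np.float64(0.9), 0, -1], [np.float64(-0.71), 0, np.float64(-0.11), 0, np.float64(0.9), 0, -1], [np.float64(-0.72), 0, np.float64(-0.08), 0, np.float64(0.9), 0, -1], [np.float64(-0.72), 0, np.float64(-0.05), 0, np.float64(0.9), 0, -1], [np.float64(-0.72), 0, np.float64(-0.02), 0, np.float64(0.9), 0, -1], [np.float64(-0.72), 0, np.float64(0.0), 0, np.float64(0.9), 0, -1]] 102.0
```

Call:
move_arm([
  [[-0.08,0,-0.23,0,0.3,0,-1],[-0.16,0,-0.47,0,0.6,0,-1],[-0.27,0,-0.69,0,0.9,0,-1],[-0.29,0,-0.68,0,0.9,0,-1],[-0.32,0,-0.67,0,0.9,0,-1],[-0.34,0,-0.65,0,0.9,0,-1],[-0.36,0,-0.64,0,0.9,0,-1],[-0.39,0,-0.62,0,0.9,0,-1],[-0.41,0,-0.61,0,0.9,0,-1],[-0.43,0,-0.59,0,0.9,0,-1],[-0.45,0,-0.58,0,0.9,0,-1],[-0.47,0,-0.56,0,0.9,0,-1]],
])

```text
time_s: 5.32
tcp_pos: [0.4972, -0.2254, 0.1867]
ee_rot: [[-0.963, 0.207, -0.171], [0.204, 0.978, 0.037], [0.175, 0.0, -0.985]]
wrist_force: [-3.5, 4.1, 1.7]
gripper_width: 0.09
```

```bash
cat > look.py <<'E'
from h import *
from station import r
import sys
c=r.capture(sys.argv[1])["color"];x,y,w,h=map(int,sys.argv[3:7])
cv2.imwrite(f"pics/{sys.argv[2]}.png",cv2.resize(c[y:y+h,x:x+w],None,fx=3,fy=3,interpolation=cv2.INTER_CUBIC))
s=r.sense();print(s["tcp_pos"],s["gripper_width"],s["wrist_force"],s["joints"].round(1),s["time_s"])
E
python3 look.py side s1 280 40 240 190
python3 - <<'E'
from h import *;from arc import *;from station import r
s=r.sense();p,t=pose(33);u=np.array([np.cos(-.205),np.sin(-.205)])
print(np.r_[np.array([.5852,-.2445])+u*p[0],.0905+p[1]])
E
```

```text
[ 0.49798786 -0.22564264  0.18734933] 0.08985580891441747 [-4.45435914  5.6460305   5.48790524] [ -7.8  21.3  -6.4  -0.8 -72.3  -3.8] 5.375
[ 0.49672891 -0.22610502  0.18557695]
```

View pics/s1.png

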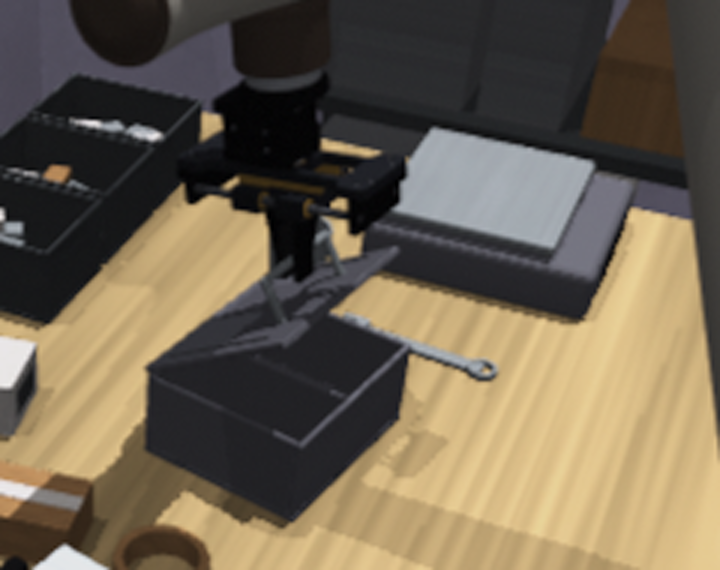

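The side view shows the lid lifted about 33°, with the bar in the fingers and small forces. I'll keep following the arc.

Call:
move_arm([
  [[-0.49,0,-0.54,0,0.9,0,-1],[-0.51,0,-0.52,0,0.9,0,-1],[-0.53,0,-0.5,0,0.9,0,-1],[-0.55,0,-0.48,0,0.9,0,-1],[-0.57,0,-0.46,0,0.9,0,-1],[-0.58,0,-0.43,0,0.9,0,-1],[-0.6,0,-0.41,0,0.9,0,-1],[-0.61,0,-0.39,0,0.9,0,-1],[-0.63,0,-0.36,0,0.9,0,-1],[-0.64,0,-0.34,0,0.9,0,-1],[-0.65,0,-0.32,0,0.9,0,-1],[-0.66,0,-0.29,0,0.9,0,-1]],
])

```text
time_s: 6.88
tcp_pos: [0.5771, -0.2423, 0.2183]
ee_rot: [[-0.916, 0.206, -0.344], [0.193, 0.978, 0.072], [0.352, -0.0, -0.936]]
wrist_force: [-0.2, 3.5, 2.8]
gripper_width: 0.094
```

Call:
move_arm([
  [[-0.67,0,-0.26,0,0.9,0,-1],[-0.68,0,-0.24,0,0.9,0,-1],[-0.69,0,-0.21,0,0.9,0,-1],[-0.7,0,-0.19,0,0.9,0,-1],[-0.7,0,-0.16,0,0.9,0,-1],[-0.71,0,-0.13,0,0.9,0,-1],[-0.71,0,-0.11,0,0.9,0,-1],[-0.72,0,-0.08,0,0.9,0,-1],[-0.72,0,-0.05,0,0.9,0,-1],[-0.72,0,-0.02,0,0.9,0,-1],[-0.72,0,0,0,0.9,0,-1],[0,0,0,0,0,0,-1]],
])

```text
time_s: 8.38
tcp_pos: [0.6522, -0.2577, 0.1955]
ee_rot: [[-0.844, 0.206, -0.495], [0.178, 0.978, 0.105], [0.506, 0.001, -0.862]]
wrist_force: [2.5, 4.0, 2.4]
gripper_width: 0.093
```

```bash
python3 look.py side s2 280 40 240 190
python3 - <<'E'
from h import *;from arc import *
th=np.array([102,104,106,107]);print(rows(th))
p,t=pose(102);u=np.array([np.cos(-.205),np.sin(-.205)])
print(np.r_[np.array([.5852,-.2445])+u*p[0],.0905+p[1]])
E
```

```text
[ 0.65191493 -0.25762331  0.19563267] 0.0928488543592436 [1.83264802 4.542927   1.45069488] [  -9.1   48.6   39.1   -1.6 -110.9   -3. ] 8.425
[[np.float64(-0.48), 0, np.float64(0.02), 0, np.float64(0.6), 0, -1], [np.float64(-0.48), 0, np.float64(0.03), 0, np.float64(0.6), 0, -1], [np.float64(-0.24), 0, np.float64(0.02), 0, np.float64(0.3), 0, -1]]
[ 0.64918308 -0.25780341  0.19623767]
```

View pics/s2.png

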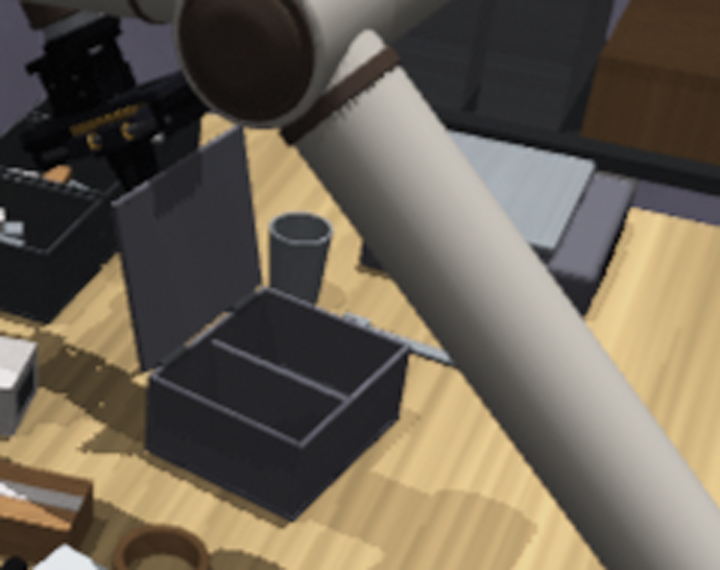

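Call:
move_arm([
  [[-0.48,0,0.02,0,0.6,0,-1],[-0.48,0,0.03,0,0.6,0,-1],[-0.2,0,0.02,0,0.3,0,-1],[0,0,0,0,0,0,-1],[0,0,0,0,0,0,-0.4],[0,0,0,0,0,0,-0.35],[0,0,0,0,0,0,-0.35],[0,0,0,0,0,0,-0.35]],
])

```text
time_s: 9.43
tcp_pos: [0.6592, -0.2606, 0.1901]
ee_rot: [[-0.829, 0.208, -0.52], [0.176, 0.978, 0.11], [0.531, -0.0, -0.847]]
wrist_force: [-0.1, 0.3, -0.3]
gripper_width: 0.318
```

```bash
python3 look.py side s3 280 40 240 190; python3 w.py w3
```

```text
[ 0.65921307 -0.26042345  0.19012748] 0.31958435130505203 [0.05300049 0.25213775 0.7269774 ] [  -9.2   50.9   42.4   -1.6 -113.5   -3. ] 9.475
9.475 [ 0.6592 -0.2604  0.1901] [[-0.829, 0.208, -0.52], [0.176, 0.978, 0.11], [0.531, -0.0, -0.847]] [  -9.2   50.9   42.4   -1.6 -113.5   -3. ] 0.31958435130505203 [0.1 0.3 0.7]
317.0348110266948 319.73049496191936 200.10087857412913 [[1.0, -0.001, -0.0, 0.0], [0.001, 0.963, 0.268, -0.072], [0.0, -0.268, 0.963, -0.163], [0.0, 0.0, 0.0, 1.0]]
```

View pics/s3.png

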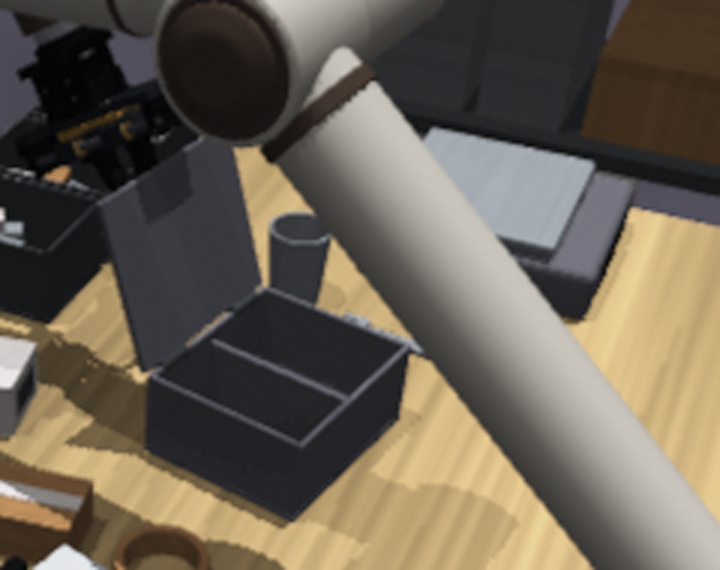

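View pics/w3.png

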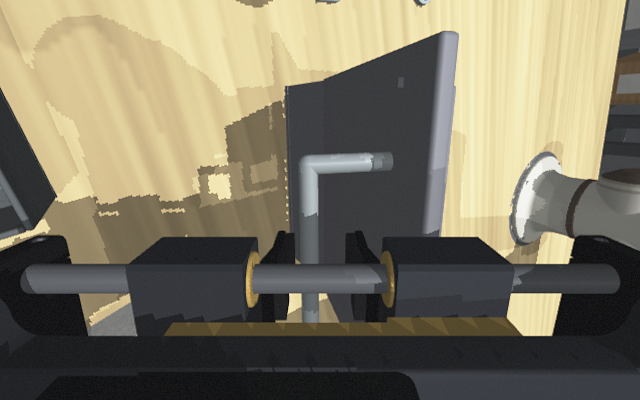

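The lid leans back past upright and the fingers are clear on both sides of the bar. I'll retreat along the tool axis.

Call:
move_arm([
  [[0,0,-0.8,0,0,0,-0.35],[0,0,-1.2,0,0,0,-0.35],[0,0,-1.5,0,0,0,-0.35],[0,0,-1.5,0,0,0,-0.35],[0,0,-1.5,0,0,0,-0.35],[0,0,-1.5,0,0,0,-0.35],[0,0,0,0,0,0,-0.35]],
])

```text
time_s: 10.4
tcp_pos: [0.7017, -0.269, 0.2582]
ee_rot: [[-0.83, 0.207, -0.518], [0.176, 0.978, 0.11], [0.529, -0.0, -0.849]]
wrist_force: [-1.2, -0.5, -0.9]
gripper_width: 0.322
```

```bash
python3 look.py side s4 280 40 240 190
python3 - <<'E'
from h import *
from station import r
s=r.sense();p=s["tcp_pos"];Rm=s["ee_rot"]
a=[.66,-.24,.38];print(plan(p,Rm,a,down(np.pi-.205),8))
b=[.54,.22,.34];print(plan(np.array(a),down(np.pi-.205),b,down(4.4865-np.pi/2),12))
E
```

```text
[ 0.70130144 -0.26887584  0.25764088] 0.325704822332136 [ 0.69261624 -0.06695362 -0.33834128] [  -9.3   58.2   67.1   -1.9 -130.8   -3.5] 10.45
[ 1.04  0.25 -1.29  0.01 -4.01 -0.02]
[1.79 3.53 0.33 0.   0.   0.1 ]
```

View pics/s4.png

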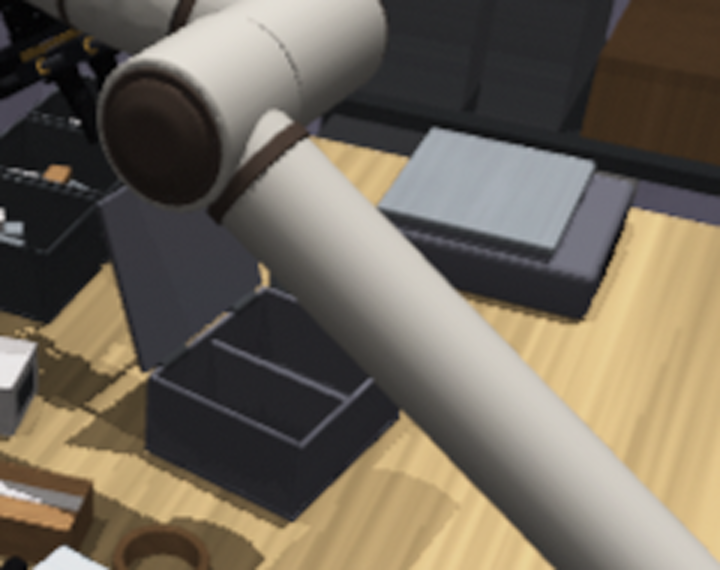

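Run:
```python
from h import *
from station import r
s=r.sense();p=s["tcp_pos"];Rm=s["ee_rot"]
a=[.69,-.266,.38];w=plan(p,Rm,a,down(np.pi-.205),8);print(w)
for i in range(1,9): print(run(p,Rm,[w]*i)[0].round(3))
b=[.56,.20,.36];print(plan(np.array(a),down(np.pi-.205),b,down(4.4865-np.pi/2),12))
```

```text
[ 0.62  0.01 -1.43  0.01 -4.01 -0.02]
[ 0.704 -0.269  0.273]
[ 0.705 -0.269  0.289]
[ 0.705 -0.269  0.304]
[ 0.704 -0.269  0.32 ]
[ 0.702 -0.269  0.335]
[ 0.699 -0.268  0.35 ]
[ 0.695 -0.267  0.365]
[ 0.69  -0.266  0.38 ]
[1.89 3.56 0.17 0.   0.   0.1 ]
```

Call:
move_arm([
  [[0.6,0,-1.4,0,-4,0,-0.35],[0.6,0,-1.4,0,-4,0,-0.35],[0.6,0,-1.4,0,-4,0,-0.35],[0.6,0,-1.4,0,-4,0,-0.35],[0.6,0,-1.4,0,-4,0,-0.2],[0.6,0,-1.4,0,-4,0,0],[0.6,0,-1.4,0,-4,0,0],[0.6,0,-1.4,0,-4,0,0],[0,0,0,0,0,0,0]],
])

```text
time_s: 11.58
tcp_pos: [0.6888, -0.2667, 0.3815]
ee_rot: [[-0.978, 0.207, 0.003], [0.207, 0.978, -0.001], [-0.003, -0.0, -1.0]]
wrist_force: [0.5, 0.3, 0.4]
gripper_width: 0.497
```

Call:
move_arm([
  [[1.9,3.6,0.2,0,0,0,0],[1.9,3.6,0.2,0,0,0,0],[1.9,3.6,0.2,0,0,0,0],[1.9,3.6,0.2,0,0,0,0],[1.9,3.6,0.2,0,0,0,0],[1.9,3.6,0.2,0,0,0,0],[1.9,3.6,0.2,0,0,0,0],[1.9,3.6,0.2,0,0,0,0],[1.9,3.6,0.2,0,0,0,0],[1.9,3.6,0.2,0,0,0,0],[1.9,3.6,0.2,0,0,0,0],[0,0,0,0,0,0,0]],
])

```text
time_s: 13.08
tcp_pos: [0.5671, 0.1664, 0.3542]
ee_rot: [[-0.979, 0.203, -0.006], [0.204, 0.979, -0.001], [0.005, -0.002, -1.0]]
wrist_force: [-1.1, -1.0, 0.8]
gripper_width: 0.505
```

```bash
python3 w.py w4
```

```text
13.075 [0.5671 0.1664 0.3542] [[-0.979, 0.203, -0.006], [0.204, 0.979, -0.001], [0.005, -0.002, -1.0]] [ 32.   15.5   9.6  -0.1 -84.3 -43.7] 0.5045976524852296 [-1.1 -1.   0.8]
317.0348110266948 319.73049496191936 200.10087857412913 [[1.0, -0.001, -0.001, -0.0], [0.001, 0.964, 0.267, -0.072], [0.0, -0.267, 0.964, -0.163], [0.0, 0.0, 0.0, 1.0]]
```

View pics/w4.png

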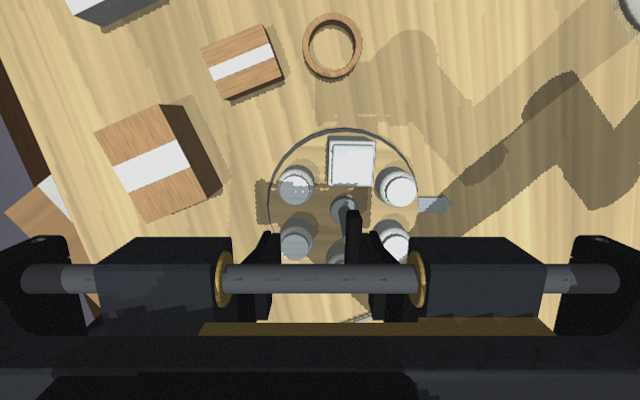

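The carousel shows at about (345,205), with the pointer at (435,203). The handle is partly hidden, so I'll back off in −y for a clear view.

Call:
move_arm([
  [[0.4,-2.5,-0.5,0,0,0,0.5],[0.4,-2.5,-0.5,0,0,0,0.5],[0.4,-2.5,-0.5,0,0,0,0.5],[0,0,0,0,0,0,0.5],[0,0,0,0,0,0,0.5]],
])

```text
time_s: 13.75
tcp_pos: [0.5406, 0.0924, 0.3715]
ee_rot: [[-0.978, 0.208, -0.001], [0.208, 0.978, 0.001], [0.001, 0.001, -1.0]]
wrist_force: [-1.2, -0.2, 0.1]
gripper_width: 0.747
```

```bash
python3 w.py w5
python3 - <<'E'
import cv2
i=cv2.imread("pics/w5.png")[110:270,210:470];cv2.imwrite("pics/w5c.png",cv2.resize(i,None,fx=3,fy=3,interpolation=cv2.INTER_CUBIC))
E
```

```text
13.75 [0.5406 0.0924 0.3715] [[-0.978, 0.208, -0.001], [0.208, 0.978, 0.001], [0.001, 0.001, -1.0]] [ 26.6  10.7   5.6  -0.1 -84.9 -38.6] 0.7473050435818598 [-1.2 -0.2  0.1]
317.0348110266948 319.73049496191936 200.10087857412913 [[1.0, -0.001, -0.001, -0.0], [0.001, 0.964, 0.267, -0.072], [0.0, -0.267, 0.964, -0.163], [0.0, 0.0, 0.0, 1.0]]
```

View pics/w5c.png

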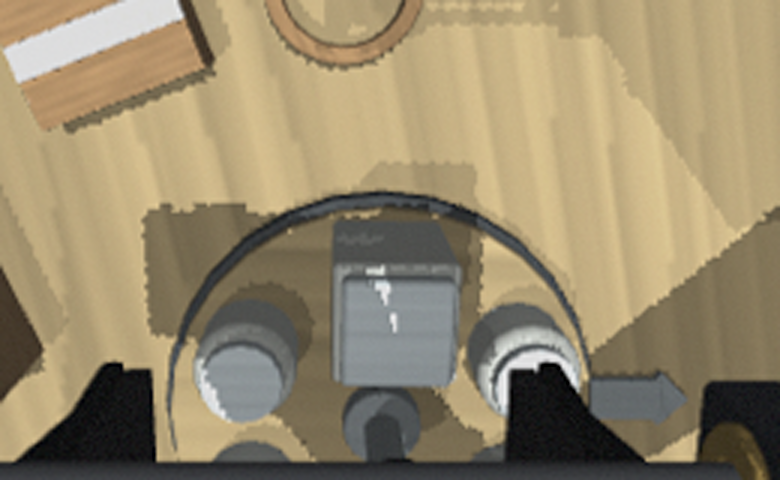

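I moved the wrong way: the camera's up direction is −y. The square cap's centre is at crop (400,329) and the pointer tip at (685,397). I'll go to +y for the full view.

Call:
move_arm([
  [[0,3.5,-0.5,0,0,0,0.5],[0,3.5,-0.5,0,0,0,0.5],[0,3.5,-0.5,0,0,0,0.5],[0,3.5,-0.5,0,0,0,0.5],[0,3.5,-0.5,0,0,0,0.5],[0,3.5,0,0,0,0,0.5],[0,0,0,0,0,0,0.5],[0,0,0,0,0,0,0.5]],
])

```text
time_s: 14.8
tcp_pos: [0.5842, 0.2987, 0.3955]
ee_rot: [[-0.978, 0.207, -0.003], [0.207, 0.978, -0.001], [0.002, -0.001, -1.0]]
wrist_force: [-0.3, -0.2, -0.4]
gripper_width: 0.749
```

```bash
python3 w.py w6
python3 - <<'E'
import cv2
i=cv2.imread("pics/w6.png")[40:240,210:470];cv2.imwrite("pics/w6c.png",cv2.resize(i,None,fx=3,fy=3,interpolation=cv2.INTER_CUBIC))
E
```

```text
14.8 [0.5842 0.2987 0.3955] [[-0.978, 0.207, -0.003], [0.207, 0.978, -0.001], [0.002, -0.001, -1.0]] [ 41.1  22.5  25.1  -0.1 -92.8 -53.1] 0.7487808284806156 [-0.3 -0.2 -0.4]
317.0348110266948 319.73049496191936 200.10087857412913 [[1.0, -0.001, -0.001, -0.0], [0.001, 0.964, 0.267, -0.072], [0.0, -0.267, 0.964, -0.163], [0.0, 0.0, 0.0, 1.0]]
```

View pics/w6c.png

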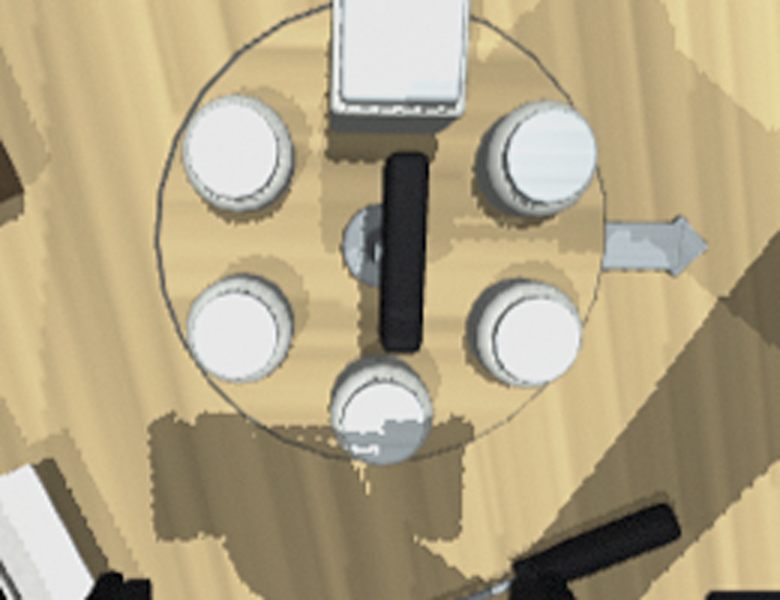

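```bash
cat > f2.py <<'E'
from h import *
f=lambda uv,z:ray("w6",np.array(uv)/3+[210,40],z)
bar=f([(406,154),(402,351)],.191);caps=f([(552,155),(537,338),(382,418),(234,335),(235,153)],.094)
tip=f([(708,246)],.005)[0];mid=f([(607,245.5)],.009)[0];sq=f([(404,102)],.138)[0]
print("bar",bar.mean(0),np.degrees(np.arctan2(*(bar[0]-bar[1])[[1,0]]))%360,np.linalg.norm(bar[0]-bar[1]))
a=np.pi/3
def res(p):
    L=[(.085*np.cos(k*a),.085*np.sin(k*a),.094) for k in (-1,-2,-3,-4,-5)]
    return np.r_[(place(p,L)-caps)[:,:2].ravel(),(place(p,[(.06,0,.138)])[0]-sq)[:2]]
q=least_squares(res,[.54,.25,4.49]);print("jars",q.x,np.degrees(q.x[2]),(q.fun.reshape(-1,2)*1000).round(1).tolist())
c=q.x[:2]
for n,t in(("tip",tip),("mid",mid)):
    d=t[:2]-c;print(n,t,np.linalg.norm(d),np.degrees(np.arctan2(d[1],d[0])))
d=tip-mid;print("tab dir",np.degrees(np.arctan2(d[1],d[0])))
e=f([(381,462),(157,240),(605,240)],.032);print("disc",e)
E
python3 f2.py
```

```text
bar [0.54468728 0.24773381 0.191     ] 258.01211038247504 0.07217114223061807
jars [0.54388908 0.24759194 4.48515627] 256.98052481151484 [[0.2, 0.1], [-0.2, 0.7], [-0.4, 2.3], [-0.7, -0.4], [0.2, -1.8], [0.9, -0.8]]
tip [0.36252479 0.28835414 0.005     ] 0.18588857754102894 167.33307818882437
mid [0.41952817 0.27584838 0.009     ] 0.12753063699525377 167.1989806626897
tab dir 167.62611930170502
disc [[0.56807003 0.36649368 0.032     ]
 [0.66188119 0.22077366 0.032     ]
 [0.42650457 0.27078399 0.032     ]]
```

Run:
```python
from h import *
from station import r
s=r.sense();p=s["tcp_pos"];Rm=s["ee_rot"]
# intermediate yaw 257 then 347
A=down(np.radians(258));pa=[.564,.273,.36]
w=plan(p,Rm,pa,A,9);print(w)
p2,R2=run(p,Rm,[w]*9);print(plan(p2,R2,[.544,.2476,.28],down(np.radians(347)),9))
```

```text
[  0.37  -0.16   0.4    0.01  -0.01 -10.  ]
[ 0.16  0.36  0.89  0.   -0.   -9.88]
```

Call:
move_arm([
  [[0.37,-0.16,0.4,0,0,-10,0.5],[0.37,-0.16,0.4,0,0,-10,0.5],[0.37,-0.16,0.4,0,0,-10,0.5],[0.37,-0.16,0.4,0,0,-10,0.5],[0.37,-0.16,0.4,0,0,-10,0.5],[0.37,-0.16,0.4,0,0,-10,0.5],[0.37,-0.16,0.4,0,0,-10,0.5],[0.37,-0.16,0.4,0,0,-10,0.5],[0.37,-0.16,0.4,0,0,-10,0.5]],
])

```text
time_s: 15.98
tcp_pos: [0.5637, 0.2717, 0.3609]
ee_rot: [[-0.203, -0.979, -0.001], [-0.979, 0.203, 0.001], [-0.001, 0.001, -1.0]]
wrist_force: [0.1, -0.1, -0.7]
gripper_width: 0.753
```

Call:
move_arm([
  [[0.16,0.36,0.9,0,0,-9.9,0.5],[0.16,0.36,0.9,0,0,-9.9,0.5],[0.16,0.36,0.9,0,0,-9.9,0.5],[0.16,0.36,0.9,0,0,-9.9,0.5],[0.16,0.36,0.9,0,0,-9.9,0.5],[0.16,0.36,0.9,0,0,-9.9,0.5],[0.16,0.36,0.9,0,0,-9.9,0.5],[0.16,0.36,0.9,0,0,-9.9,0.5],[0.16,0.36,0.9,0,0,-9.9,0.5],[0,0,0,0,0,0,0.5],[0,0,0,0,0,0,0.5]],
])

```text
time_s: 17.35
tcp_pos: [0.5441, 0.2476, 0.2801]
ee_rot: [[0.974, -0.225, -0.0], [-0.225, -0.974, 0.001], [-0.001, -0.001, -1.0]]
wrist_force: [-0.5, 0.3, 0.6]
gripper_width: 0.754
```

```bash
python3 w.py w7;python3 - <<'E'
from h import *
from station import r
s=r.sense();print(plan(s["tcp_pos"],s["ee_rot"],[.5442,.2476,.155],down(np.radians(347.2)),8))
E
```

```text
17.35 [0.5441 0.2476 0.2801] [[0.974, -0.225, -0.0], [-0.225, -0.974, 0.001], [-0.001, -0.001, -1.0]] [ 3.99e+01  1.75e+01  2.00e+00 -1.00e-01 -7.45e+01  1.27e+02] 0.7543543692075332 [-0.5  0.3  0.6]
317.0348110266948 319.73049496191936 200.10087857412913 [[1.0, -0.001, -0.0, 0.0], [0.001, 0.964, 0.267, -0.074], [-0.0, -0.267, 0.964, -0.163], [0.0, 0.0, 0.0, 1.0]]
[ 0.    0.    1.56 -0.01  0.01 -0.02]
```

View pics/w7.png

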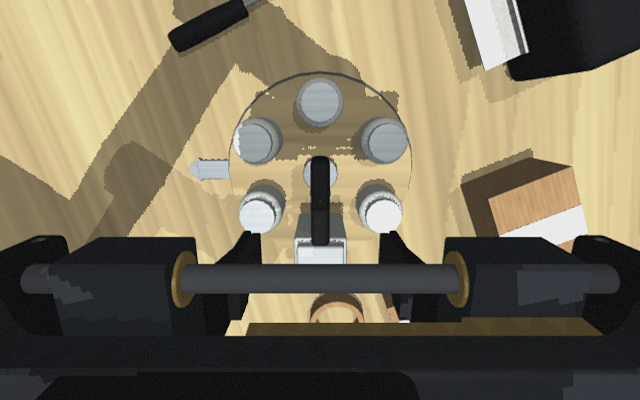

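The bar at (320,200) is centred between the fingers and square to them. I'll descend and close on it.

Call:
move_arm([
  [[0,0,1.55,0,0,0,0.5],[0,0,1.55,0,0,0,0.5],[0,0,1.55,0,0,0,0.5],[0,0,1.55,0,0,0,0.5],[0,0,1.55,0,0,0,0.5],[0,0,1.55,0,0,0,0.5],[0,0,1.55,0,0,0,0.5],[0,0,1.55,0,0,0,0.5],[0,0,0,0,0,0,0.5],[0,0,0,0,0,0,0.5]],
])

```text
time_s: 18.65
tcp_pos: [0.544, 0.2482, 0.1556]
ee_rot: [[0.975, -0.222, -0.001], [-0.222, -0.975, 0.001], [-0.001, -0.001, -1.0]]
wrist_force: [0.3, 0.0, 0.8]
gripper_width: 0.753
```

Call:
move_arm([
  [[0,0,0,0,0,0,-1],[0,0,0,0,0,0,-1],[0,0,0,0,0,0,-1],[0,0,0,0,0,0,-1],[0,0,0,0,0,0,-1],[0,0,0,0,0,0,-1],[0,0,0,0,0,0,-1]],
])

```text
time_s: 19.52
tcp_pos: [0.5442, 0.2479, 0.1552]
ee_rot: [[0.975, -0.223, -0.001], [-0.223, -0.975, 0.0], [-0.001, -0.0, -1.0]]
wrist_force: [2.5, -2.1, -1.5]
gripper_width: 0.211
```

Run:
```python
from h import *
from station import r
s=r.sense();print(s["moment"],plan(s["tcp_pos"],s["ee_rot"],[.544,.2476,.155],down(np.radians(257.3)),24))
```

```text
[-0.50804288 -0.79688988 -0.03008871] [0.   0.   0.   0.   0.   3.74]
```

Call:
move_arm([
  [[0,0,0,0,0,1.5,-1],[0,0,0,0,0,3,-1],[0,0,0,0,0,4,-1],[0,0,0,0,0,4,-1],[0,0,0,0,0,4,-1],[0,0,0,0,0,4,-1],[0,0,0,0,0,4,-1],[0,0,0,0,0,4,-1],[0,0,0,0,0,4,-1],[0,0,0,0,0,4,-1],[0,0,0,0,0,4,-1],[0,0,0,0,0,4,-1]],
])

```text
time_s: 21.02
tcp_pos: [0.5451, 0.2473, 0.1553]
ee_rot: [[0.537, -0.844, 0.001], [-0.844, -0.537, -0.0], [0.001, -0.0, -1.0]]
wrist_force: [7.3, -3.9, -4.0]
gripper_width: 0.213
```

Call:
move_arm([
  [[0,0,0,0,0,4,-1],[0,0,0,0,0,4,-1],[0,0,0,0,0,4,-1],[0,0,0,0,0,4,-1],[0,0,0,0,0,4,-1],[0,0,0,0,0,4,-1],[0,0,0,0,0,4,-1],[0,0,0,0,0,4,-1],[0,0,0,0,0,4,-1],[0,0,0,0,0,3,-1],[0,0,0,0,0,1.5,-1],[0,0,0,0,0,0,-1]],
])

```text
time_s: 22.52
tcp_pos: [0.5453, 0.2463, 0.1553]
ee_rot: [[-0.138, -0.99, 0.001], [-0.99, 0.138, -0.002], [0.002, -0.001, -1.0]]
wrist_force: [8.5, -6.2, -3.8]
gripper_width: 0.21
```

```bash
python3 w.py w8; python3 look.py side s8 180 180 200 180; python3 look.py scene s9 190 130 260 140
python3 - <<'E'
from h import *
from station import r
s=r.sense();x=s["ee_rot"][:,0];print(np.degrees(np.arctan2(x[1],x[0]))%360,s["moment"])
i=cv2.imread("pics/w8.png")[20:260,180:460];cv2.imwrite("pics/w8c.png",cv2.resize(i,None,fx=2.5,fy=2.5,interpolation=cv2.INTER_CUBIC))
E
```

```text
22.525 [0.5453 0.2463 0.1553] [[-0.138, -0.99, 0.001], [-0.99, 0.138, -0.002], [0.002, -0.001, -1.0]] [ 39.9  22.6  -9.    0.1 -58.5  42.1] 0.20952245458985677 [ 8.5 -6.2 -3.8]
317.0348110266948 319.73049496191936 200.10087857412913 [[1.0, -0.001, -0.0, -0.001], [0.001, 0.964, 0.267, -0.074], [0.0, -0.267, 0.964, -0.163], [0.0, 0.0, 0.0, 1.0]]
[0.54522892 0.24628455 0.15526502] 0.20926834626829172 [ 8.32645299 -6.02521306 -3.37024827] [ 39.9  22.6  -9.    0.1 -58.5  42.1] 22.625
[0.545231   0.24628987 0.15524602] 0.21207033803964528 [ 7.51119835 -6.91541249 -4.31529431] [ 39.9  22.6  -9.    0.1 -58.5  42.1] 22.675
262.06289414985844 [-1.93266538e+00 -2.26552879e+00  1.94259980e-03]
```

View pics/w8c.png

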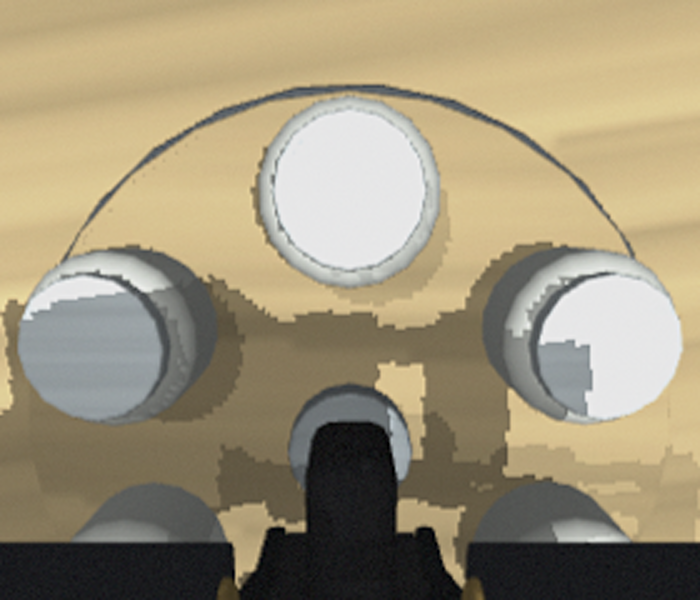

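View pics/s8.png

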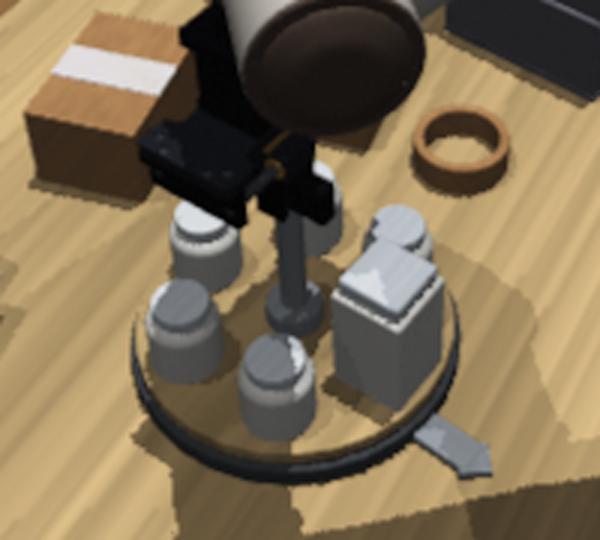

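View pics/s9.png

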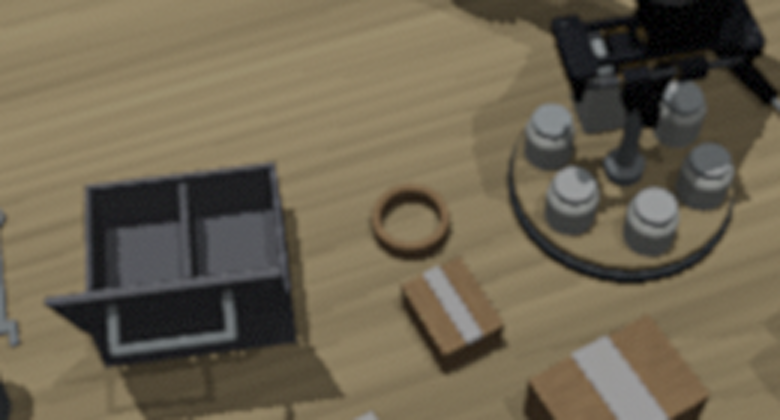

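The lid stays open in the scene view, and the jar is about 5° short of the pointer. I'll finish the turn and shift slightly to relieve the side load.

Call:
move_arm([
  [[0.03,-0.04,0,0,0,1.2,-1],[0.02,-0.05,0,0,0,1.6,-1],[0,0,0,0,0,1.4,-1],[0,0,0,0,0,0.6,-1],[0,0,0,0,0,0,-1],[0,0,0,0,0,0,-1]],
])

```text
time_s: 23.42
tcp_pos: [0.5453, 0.2462, 0.1552]
ee_rot: [[-0.22, -0.975, -0.001], [-0.975, 0.22, -0.001], [0.002, 0.0, -1.0]]
wrist_force: [5.5, -4.8, -1.7]
gripper_width: 0.21
```

```bash
python3 w.py w9; python3 look.py side s10 230 220 150 140
python3 - <<'E'
from h import *
from station import r
s=r.sense();x=s["ee_rot"][:,0];print(np.degrees(np.arctan2(x[1],x[0]))%360,s["moment"])
i=cv2.imread("pics/w9.png")[20:260,180:460];cv2.imwrite("pics/w9c.png",cv2.resize(i,None,fx=2.5,fy=2.5,interpolation=cv2.INTER_CUBIC))
E
```

```text
23.425 [0.5453 0.2462 0.1552] [[-0.22, -0.975, -0.001], [-0.975, 0.22, -0.001], [0.002, 0.0, -1.0]] [ 39.8  22.6  -8.9   0.  -58.6  37.4] 0.2096786557544516 [ 5.5 -4.8 -1.7]
317.0348110266948 319.73049496191936 200.10087857412913 [[1.0, -0.001, -0.0, -0.001], [0.001, 0.964, 0.267, -0.073], [0.0, -0.267, 0.964, -0.163], [0.0, 0.0, 0.0, 1.0]]
[0.54527486 0.24615817 0.15523187] 0.21328253567051203 [ 4.64324587 -3.82330156 -2.38250797] [ 39.8  22.6  -8.9   0.  -58.6  37.4] 23.525
257.2715637342668 [-1.3798793  -1.45849949 -0.00367747]
```

View pics/w9c.png

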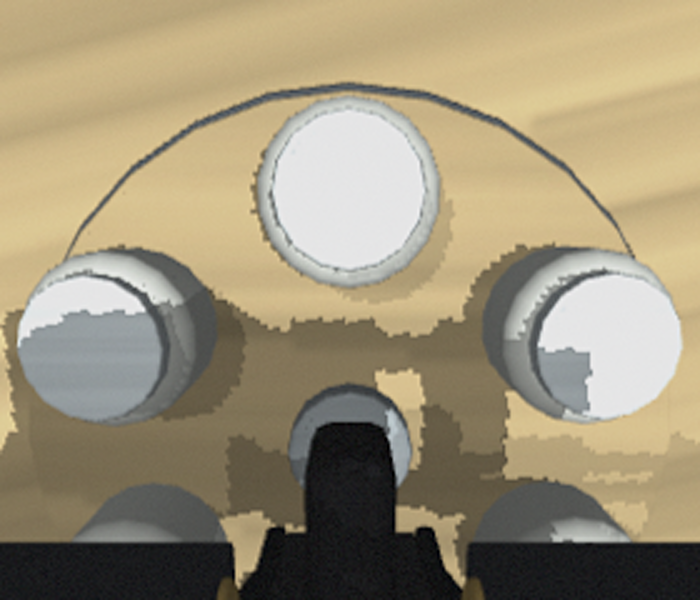

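View pics/s10.png

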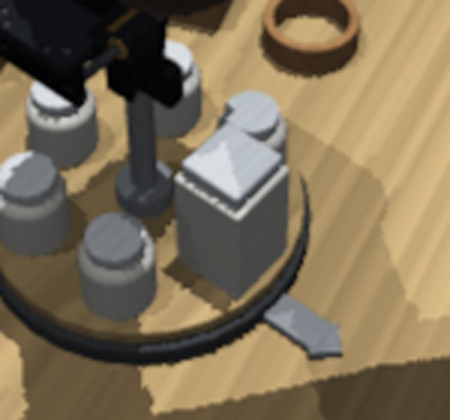

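Run:
```python
from h import *
caps=ray("w9",np.array([(349,189),(91,347),(609,347)])/2.5+[180,20],.094);a=np.pi/3
def res(p): return (place(p,[(.085*np.cos(k*a),.085*np.sin(k*a),.094) for k in(3,4,2)])-caps)[:,:2].ravel()
q=least_squares(res,[.544,.247,2.9]);q2=least_squares(res,[.544,.247,2.9])
print(q.x,np.degrees(q.x[2]),q.fun.round(4))
# tab line in side view: refine with all tab pts
uv=np.array([(340,353),(310,356),(335,323)])/3+[230,220]
for t in (165.3,167.3,169.3):
    P=place([.544,.2476,np.radians(t)],[(.06,-.025,.138),(.06,.025,.138),(.11,.025,.138),(.11,-.025,.138),(.085,0,.138),(.18,0,.005)])
    print(t,((proj("side",P)-[230,220])*3).round(0).tolist())
```

```text
[0.54463894 0.2473266  2.91878994] 167.23434501544114 [-0.0001 -0.0002  0.      0.0003  0.0001 -0.0001]
165.3 [[174.0, 164.0], [224.0, 122.0], [279.0, 159.0], [229.0, 203.0], [226.0, 161.0], [328.0, 356.0]]
167.3 [[177.0, 162.0], [225.0, 119.0], [281.0, 155.0], [234.0, 200.0], [229.0, 159.0], [334.0, 350.0]]
169.3 [[180.0, 161.0], [226.0, 117.0], [284.0, 151.0], [239.0, 197.0], [232.0, 156.0], [339.0, 344.0]]
```

The jar measures 167.2° and the pointer 167.3°. I'll hold briefly, then check that everything is still and the lid is still open.

Call:
move_arm([
  [[0,0,0,0,0,0,-1],[0,0,0,0,0,0,-1],[0,0,0,0,0,0,-1],[0,0,0,0,0,0,-1]],
])

```text
time_s: 24.02
tcp_pos: [0.5453, 0.2462, 0.1552]
ee_rot: [[-0.22, -0.975, -0.001], [-0.975, 0.22, -0.001], [0.002, 0.0, -1.0]]
wrist_force: [5.7, -5.3, -1.8]
gripper_width: 0.213
```

```bash
python3 look.py scene s11 190 100 260 190; python3 -c "
from station import r
s=r.sense();print(s['joint_velocities'].round(2),s['gripper_width'])"
```

```text
[0.54526907 0.24614228 0.15523214] 0.20836435834144543 [ 5.76756713 -5.15012587 -1.67629222] [ 39.8  22.6  -8.9   0.  -58.6  37.4] 24.075
[-0.05  0.02 -0.05  0.01  0.04 -0.05] 0.20836435834144543
```

View pics/s11.png

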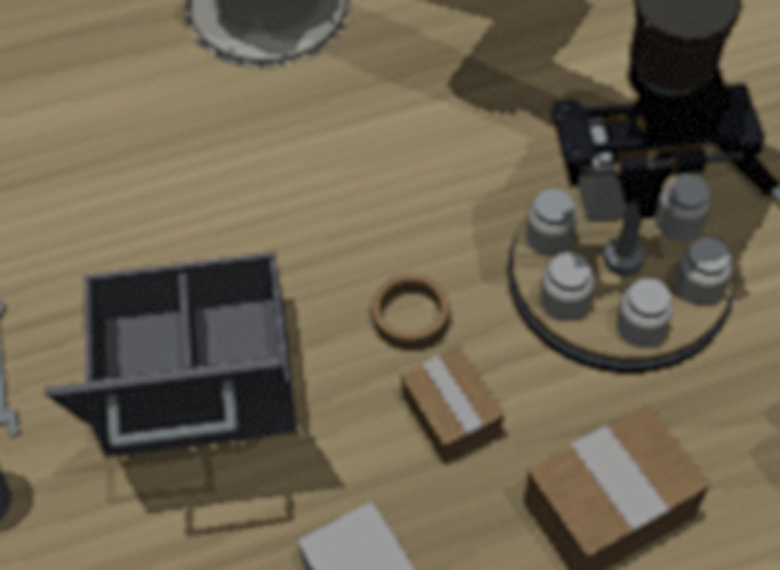

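The lid is open, the bystanders are where they were, and the arm is still with a firm grip. Handing in.

```bash
python3 -c "
from station import r
print(r.finish_job())"
```

```text
the job is handed in; nothing more can be done
None
```

The lid is open, the square jar stands over the pointer tab, and the gripper is holding the carousel still. I handed the job in at about 24 s.

- **Lid:** I lifted it by its bar to about 107° and let go there. It then leaned back on its own, and the last scene view still shows it open. I did not measure its final angle against the 1.9 rad stop.
- **Carousel:** I gripped the centre bar and turned it about 90°. The wrist picture puts the square jar at 167.2° and the pointer at 167.3°. The side view agrees to within a few pixels.
- **Hold:** The fingers read about 18 mm on the 16 mm bar, so they stopped on it, and the joints are at rest. A small steady side load of about 8 N remains because the grip sits 1–2 mm off the axis. I reduced it from about 10 N but did not remove it.
- **Bench:** The other objects visible in the last scene view look unmoved. That view was cropped, so I did not recheck the screwdriver or most of the pen cup and wrench.

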